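# Find the opened aerosol can on the two-pan balance

## Robot

A 6-joint arm with a two-finger parallel gripper is mounted at the origin on the work surface. World frame = base frame: x ahead of the robot, y to its left, z up, the work surface at z = 0. Lengths are in m, angles in degrees, forces in N, time in s.
With the tool pointing down it reaches from about 0.375 to 0.9 m from the base axis. Payload 3.1 kg.
Tool frame: the origin (TCP) lies on the centre line of the jaws, within the pads' length; the fingertips stand 17 mm ahead of it and the grasp point (between the pads) lies 2 mm behind it; y points along the fingers, x is the direction in which the jaws open and shut, and the axes are right-handed (so a half turn about y gives the same grasp; the last joint's range is limited). The gripper opens to 87 mm and grips with 3 to 60 N. Pads are 19 mm wide; open, the fingers measure 117 mm over their backs; the gripper's body (75 mm by 190 mm) begins 51 mm behind the grasp point.
Start: joints at [60.59, 30.224, 82.088, -0, 67.689, -10.227], TCP at [0.205, 0.59, 0.24] pointing down, gripper open.
Joint ranges: [-176.69, 176.69], [-43.24, 126.21], [12.49, 139.97], [-82, 262], [0, 151.66], [-163.58, 163.58]. Speed limits (degrees/s): [159.86, 159.86, 180, 180, 180, 180].

## Interface

Orientations are given as a 3x3 rotation matrix whose columns are the frame's x, y, z axes.
In Python, from rig import read_state, capture, camera_info, hand_in, trace, tip_of gives the robot as it stands.
- The arm moves only by the tool jog_arm, never from a script. Its argument "steps" is a list of rows, each an object with "fingers": the opening in per cent of the stroke, from 0 (shut) to 100 (fully open); "delta_pos": the shift along the world's x, y, z in mm, a list of three; "turn": the turn about the world's z in degrees. A call has 1 to 20 rows; each row is the pose to reach, as a shift and turn from the pose commanded when the call began; what a row does not reach only later rows make up. A row lasts 1/12 s, in which the tool goes at most 41.7 mm and 7.16 degrees, less where a joint would pass 70% of its speed; a pose out of reach is approached as far as the arm can. A call with a gripper value outside its range is refused whole. The fingers move at their own pace and stop on an object; the grip force is fixed at half the most. Time passes only in rows, so rows that repeat a pose let the fingers close. It gives the time, the measured TCP pose, the force and the opening at its end, in the units of the state.
- read_state(): the state, without advancing time (a new reading comes with each control period).
- capture(name): name is "scene" or "top"; returns the picture (400x640x3 uint8, red, green, blue); there is no depth.
- camera_info(name): a dict with "fov_y" (degrees; the focal length in pixels is half the picture's height over the tangent of half this angle, whatever the lens; pixels are square), "cx", "cy" (the principal point, pixels), "k1" (the pictures are not rectified: a ray, as slopes to the right and down, at radius r is drawn at 1 + k1 r^2 times it, then the intrinsics apply), "view" (4x4, takes a point from world to camera coordinates). Camera axes: x right, y down, z forward; pixel columns grow to the right and rows downward; lengths in m; the calibration is good to about 2 mm. A picture is of the moment at which its call begins. camera_info takes no time and is no camera call.
- hand_in(): hands the job in, once; it reports no verdict.
Trained networks look in the newest picture that a camera, given by its name, has taken for a name from the list of things; names that differ only in an ending like _2 or _b are one class to them, and where a whole thing is asked for, a point or a joint stands for the part that bears it (a point fixed in the world has none). Each returns a list of dicts, best first, with "confidence" (0 to 1); they miss things now and then, are a little off and sometimes report something else, mostly with a low value. They report only what shows in the picture. A call takes as long as a camera call.
- trace(target, camera): "mask" (400x640 bool, what is visible of it).
- tip_of(target, camera): "position" ([x, y, z] in m, in world coordinates, good to about 4 mm: a listed point, or the origin of a listed thing).
The state is a dict: "time_s": time; "joint_positions": joint angles; "qvel": joint speeds; "tau": joint torques, N m; "position": TCP position; "tcp_rot": TCP orientation; "force": force on the tool from outside, world axes, zero at the start; "moment": the same for the moment, N m; "opening": opening from 0.0 (shut) to 1.0 (fully open).
Only numpy, scipy, OpenCV 4.12 (cv2) and the standard library are available. Lean on these libraries where they do the work, as an engineer would, in place of code of your own. Each camera call takes 0.05 s, during which the arm holds its last target.

## Task

One of these three look-alike spray cans has already been used and is clearly lighter; the other two are new. Find it by standing two of the cans on the balance, one on each pan, letting go and letting the beam settle, then stand the used can upright in the red bin. Lower the cans gently, neither dropping them nor pressing hard on the pans, leave the two new ones standing upright on the pans or on the bench, and do not disturb the other things on the bench.

Things in the scene. Friction and masses are not known exactly. Their poses are not given: they have to be found in the camera images.
- can_a_centre (a point): centre (70 mm above its base, on its axis) of one of three look-alike aerosol cans: grey and silver body 52 mm in diameter and 104 mm tall with a teal band and thin orange line, white cap 47 mm in diameter from 108 to 140 mm above the base; 140 mm tall in all, z up along the can. New cans weigh about 210 g, the used one about 130 to 155 g; which of the three is the used one is not known beforehand
- can_b_centre (a point): centre (70 mm above its base, on its axis) of one of three look-alike aerosol cans: grey and silver body 52 mm in diameter and 104 mm tall with a teal band and thin orange line, white cap 47 mm in diameter from 108 to 140 mm above the base; 140 mm tall in all, z up along the can. New cans weigh about 210 g, the used one about 130 to 155 g; which of the three is the used one is not known beforehand
- can_c_centre (a point): centre (70 mm above its base, on its axis) of one of three look-alike aerosol cans: grey and silver body 52 mm in diameter and 104 mm tall with a teal band and thin orange line, white cap 47 mm in diameter from 108 to 140 mm above the base; 140 mm tall in all, z up along the can. New cans weigh about 210 g, the used one about 130 to 155 g; which of the three is the used one is not known beforehand
- balance: grey two-pan bench balance, fixed to the bench; origin at the centre of its foot on the bench, x across it (towards its dial's front), y along the beam towards the left pan. Foot 110 mm (x) by 270 mm (y); the beam's pivot is 68 mm above the bench, a white dial plate 80 mm wide stands up to 133 mm above the bench over the middle with a red pointer before it
- beam (a joint): tilt of the balance beam, rad: 0 is level, positive when the left pan is up (the left load is the lighter), negative when the right pan is up; it stops at +-0.13 (each pan then 14 mm above or below level). Two equal cans leave it within 0.03 of level; a new can against the used one, or one can alone, tips it to the stop. A weak spring (0.3 Nm/rad) brings it level when empty; it settles in about 1.5 s
- pan_left_top (a point): centre of the top face of the left pan (+y end of the beam): a level square steel platform 120 by 120 mm, 3 mm thick, 105 mm along +y from the balance's middle; 92 mm above the bench when the beam is level; the pan moves up and down with the beam and always stays level
- pan_right_top (a point): the same for the right pan (-y end), 105 mm along -y from the balance's middle
- bin_floor (a point): centre of the inner floor (4 mm above the bench) of the red plastic bin for opened stock, fixed to the bench: open top, outside 160 mm (its x) by 140 mm (its y), 65 mm high, walls 4 mm thick
- reel: bystander: cardboard reel of LED strip lying flat, 150 mm in diameter, 36 mm high; origin at the centre of its underside
- glue_bottle: bystander: white squeeze bottle with black nozzle, 40 mm in diameter, 126 mm tall, standing; origin at the centre of its underside
- cutters: bystander: side cutters with a red and a yellow handle, about 140 mm long along x, 14 mm high; origin on the bench by the joint
- iron_stand: bystander: soldering iron resting in a stand with a black foot 85 mm (x) by 130 mm (y); the blue handle leans up towards the stand's +y to about 190 mm above the bench; origin at the centre of the foot's underside

How it is judged:
By the outcome, as a careful person would: the job done as asked, in the order asked, and still so for the second after the job is handed in, with the robot touching nothing.
It also fails if it takes over 67 s, if anything falls off the work surface, if the arm or the gripper's body presses on something with over 40 N, if the wrist force passes 120 N, or if a joint passes its speed limit or range.

## Working session

There is one attempt and no reset: what is moved stays moved. The work goes in short steps, Python scripts to look and compute and a tool call to move; the robot and the scene stay as the last step left them, time stands still between calls to the robot, and variables do not carry over. Pictures are saved under pics/ and viewed, and the job is handed in when it is done.

Besides the shell and the picture viewer there is one more tool, called after "Request:" as a command line: name --argument value ..., lists and objects as JSON in quotes. jog_arm: Moves the arm, as the interface text tells. Its arguments: {"type":"object","properties":{"steps":{"type":"array","items":{"type":"object","properties":{"fingers":{"type":"number"},"delta_pos":{"type":"array","items":{"type":"number"}},"turn":{"type":"number"}}}}},"required":["steps"]}

```bash
ls; mkdir -p pics; python3 - <<'E'
from rig import *
import cv2
s=read_state(); print(s)
for n in("scene","top"):
    im=capture(n); cv2.imwrite(f"pics/{n}0.png",im[:,:,::-1]); print(camera_info(n))
for cam in("scene","top"):
    for t in("can_a_centre","balance","pan_left_top","pan_right_top","bin_floor","reel","glue_bottle","cutters","iron_stand"):
        print(cam,t,[(d["position"],d["confidence"]) for d in tip_of(t,cam)])
print(read_state()["time_s"])
E
```

```text
pics
{'time_s': 0.0, 'joint_positions': array([ 6.05906716e+01,  3.02785545e+01,  8.21583279e+01, -1.34272367e-03,
        6.76884324e+01, -1.02276492e+01]), 'qvel': array([ 0.01281234,  0.03570521,  0.06952865, -0.10030858, -0.00999523,
       -0.00884667]), 'tau': array([ 1.65426968e-04, -4.40042710e+01, -1.76591098e+01,  6.32177596e-02,
        5.82849118e-02, -1.38368659e-04]), 'position': array([0.20497941, 0.58967693, 0.23856523]), 'tcp_rot': array([[ 3.28555094e-01, -1.05510520e-03, -9.44484217e-01],
       [ 9.44482345e-01, -1.91594905e-03,  3.28556583e-01],
       [-2.15624540e-03, -9.99997608e-01,  3.67033417e-04]]), 'force': array([0.06268997, 0.61040598, 0.18509119]), 'moment': array([-0.03915429, -0.02939724, -0.0162608 ]), 'opening': 0.9995093916605488}
{'fov_y': 51.37855933423356, 'cx': 326.08492146402506, 'cy': 192.76255748427303, 'k1': -0.02217017127809662, 'view': array([[-0.39151204,  0.92008511, -0.01271678,  0.24243585],
       [ 0.75499166,  0.31330021, -0.57604737, -0.42004677],
       [-0.52602844, -0.23513054, -0.81731739,  1.47205747],
       [ 0.        ,  
[... 934 characters left out ...]
85, 0.0007], 0.55), ([0.4378, 0.3111, 0.0703], 0.32)]
scene iron_stand [([0.7207, 0.2797, -0.0022], 0.87), ([0.5393, -0.3294, 0.0049], 0.33)]
top can_a_centre [([0.5987, 0.3037, 0.0667], 0.92)]
top balance [([0.5287, 0.0038, 0.0019], 0.74)]
top pan_left_top [([0.5448, -0.1018, 0.0902], 0.6), ([0.7128, 0.2757, -0.0015], 0.58), ([0.5113, 0.1055, 0.0907], 0.56)]
top pan_right_top [([0.5443, -0.1001, 0.0901], 0.78)]
top bin_floor [([0.5471, -0.3294, 0.0023], 0.86)]
top reel [([0.7698, 0.059, 0.0023], 0.67)]
top glue_bottle [([0.7204, -0.3253, -0.0003], 0.8), ([0.7362, -0.1575, -0.0045], 0.56)]
top cutters [([0.7357, -0.1593, -0.0057], 0.84)]
top iron_stand [([0.7154, 0.2776, -0.0015], 0.91)]
1.0
```

View pics/scene0.png

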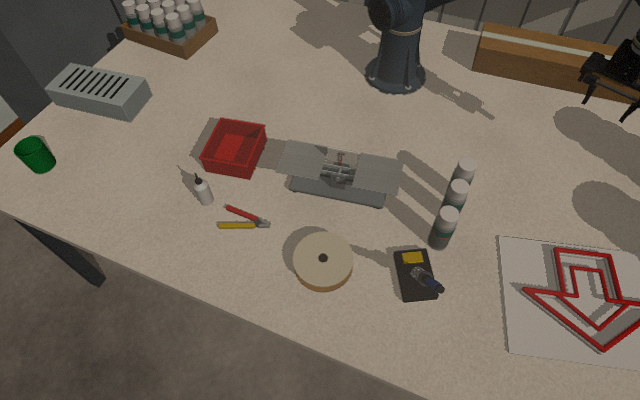

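View pics/top0.png

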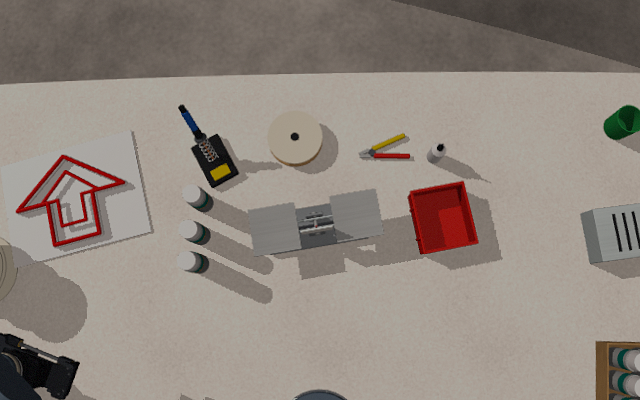

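```bash
cat > h.py <<'E'
import numpy as np, cv2
from rig import *
def cam(n):
    c=camera_info(n); f=200/np.tan(np.radians(c["fov_y"]/2)); return c,f
def proj(n,p):
    c,f=cam(n); p=np.atleast_2d(p); q=p@c["view"][:3,:3].T+c["view"][:3,3]
    s=q[:,:2]/q[:,2:]; r2=(s**2).sum(1,keepdims=True); s=s*(1+c["k1"]*r2)
    return s*f+[c["cx"],c["cy"]]
def at_z(n,uv,z):
    c,f=cam(n); d=(np.array(uv,float)-[c["cx"],c["cy"]])/f; s=d.copy()
    for _ in range(20): s=d/(1+c["k1"]*(s@s))
    R=c["view"][:3,:3]; o=-R.T@c["view"][:3,3]; v=R.T@np.array([*s,1]); return o+v*(z-o[2])/v[2]
E
python3 - <<'E'
from h import *
for cm in("scene","top"):
  for t in("can_a_centre","can_b_centre","can_c_centre"):
    print(cm,t,[(d["position"],d["confidence"]) for d in tip_of(t,cm)])
E
```

```text
scene can_a_centre [([0.5987, 0.3069, 0.0712], 0.85)]
scene can_b_centre [([0.5123, 0.3125, 0.0658], 0.63)]
scene can_c_centre [([0.4435, 0.3147, 0.0707], 0.84)]
top can_a_centre [([0.5987, 0.3037, 0.0667], 0.92)]
top can_b_centre [([0.5151, 0.3105, 0.0686], 0.78), ([0.5435, -0.3332, 0.0007], 0.48)]
top can_c_centre [([0.4337, 0.3071, 0.0671], 0.98), ([0.7189, -0.3252, 0.0032], 0.55), ([0.5409, -0.3314, 0.0013], 0.36)]
```

The top view shows the cans in a column at about (195,197), (195,232), (192,262). The balance pans are at (273,230) and (356,213), and the bin is at (443,217). Next I'll refine the can positions using silhouettes.

```bash
cat >> h.py <<'E'
def cyl(n,x,y,z0=0):
    t=np.linspace(0,2*np.pi,40); P=[]
    for r,z in((.026,0),(.026,.104),(.0235,.108),(.0235,.14)):
        P+=list(np.c_[x+r*np.cos(t),y+r*np.sin(t),np.full(40,z0+z)])
    h=cv2.convexHull((proj(n,P)*16).astype(np.int32)); m=np.zeros((400,640),np.uint8)
    cv2.fillConvexPoly(m,h,1,shift=4); return m>0
def fitcan(n,mask,g,z0=0):
    from scipy.optimize import minimize
    f=lambda p:-(cyl(n,*p,z0)&mask).sum()/(cyl(n,*p,z0)|mask).sum()
    r=minimize(f,g,method="Nelder-Mead",options=dict(initial_simplex=np.array(g)+[[0,0],[.01,0],[0,.01]],xatol=2e-4,fatol=1e-4))
    return r.x.round(4),-r.fun
E
python3 - <<'E'
from h import *
for cm in("top","scene"):
  for t,g in(("can_a_centre",(.599,.305)),("can_b_centre",(.514,.311)),("can_c_centre",(.437,.31))):
    for d in trace(t,cm)[:1]: print(cm,t,d["confidence"],d["mask"].sum(),fitcan(cm,d["mask"],g))
for p in ([.512,.104,.092],[.545,-.101,.092],[.544,-.33,.004]): print(proj("top",p),proj("scene",p))
# pan corner check: yaw
print(read_state()["time_s"])
E
```

```text
top can_a_centre 0.58 582 (array([0.6016, 0.3071]), np.float64(0.9136577708006279))
top can_b_centre 0.67 580 (array([0.5138, 0.3139]), np.float64(0.9220985691573926))
top can_c_centre 0.77 504 (array([0.4361, 0.3176]), np.float64(0.8076923076923077))
scene can_a_centre 0.84 889 (array([0.5959, 0.3049]), np.float64(0.897876643073812))
scene can_b_centre 0.6 628 (array([0.5014, 0.3117]), np.float64(0.6441908713692946))
scene can_c_centre 0.62 465 (array([0.4136, 0.3137]), np.float64(0.49571734475374735))
[[274.78942516 230.33776771]] [[377.51378131 172.4532674 ]]
[[356.07918403 216.02677335]] [[302.24370445 158.59137232]]
[[439.13401997 219.93415806]] [[235.72495226 154.86086531]]
1.6
```

Request:
jog_arm --steps '[{"fingers":100,"delta_pos":[26,-31,-2],"turn":4},{"fingers":100,"delta_pos":[58,-69,-5],"turn":8},{"fingers":100,"delta_pos":[90,-107,-10],"turn":12},{"fingers":100,"delta_pos":[120,-143,-15],"turn":16},{"fingers":100,"delta_pos":[150,-180,-20],"turn":19},{"fingers":100,"delta_pos":[180,-215,-25],"turn":19},{"fingers":100,"delta_pos":[208,-250,-30],"turn":19},{"fingers":100,"delta_pos":[228,-272,-35],"turn":19},{"fingers":100,"delta_pos":[232,-277,-45],"turn":19},{"fingers":100,"delta_pos":[232,-277,-65],"turn":19},{"fingers":100,"delta_pos":[232,-277,-90],"turn":19},{"fingers":100,"delta_pos":[232,-277,-108],"turn":19},{"fingers":100,"delta_pos":[232,-277,-114],"turn":19},{"fingers":100,"delta_pos":[232,-277,-114],"turn":19}]'

```text
time_s: 2.77
position: [0.4365, 0.3128, 0.1241]
tcp_rot: [[0.003, -0.003, -1.0], [1.0, -0.001, 0.003], [-0.001, -1.0, 0.003]]
force: [-0.2, 0.1, -0.5]
opening: 1.001
```

```bash
python3 - <<'E'
from h import *
s=read_state(); print(s["time_s"],s["position"],s["force"],s["tcp_rot"].round(3))
a=capture("scene")[120:280,360:560]; cv2.imwrite("pics/s1.png",cv2.resize(a[:,:,::-1],None,fx=3,fy=3))
E
```

```text
2.7667 [0.43646462 0.31277184 0.1241389 ] [-0.23081121  0.14467051 -0.46445145] [[ 0.003 -0.003 -1.   ]
 [ 1.    -0.001  0.003]
 [-0.001 -1.     0.003]]
```

View pics/s1.png

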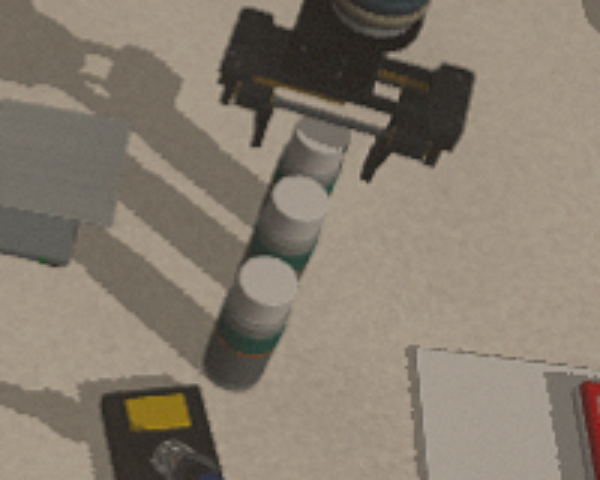

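The jaws straddle can C, with its cap at about (320,135) in the crop. I'll close and lift it.

Request:
jog_arm --steps '[{"fingers":40,"delta_pos":[0,0,0],"turn":0},{"fingers":40,"delta_pos":[0,0,0],"turn":0},{"fingers":30,"delta_pos":[0,0,0],"turn":0},{"fingers":30,"delta_pos":[0,0,0],"turn":0},{"fingers":30,"delta_pos":[0,0,0],"turn":0},{"fingers":30,"delta_pos":[0,0,0],"turn":0}]'

```text
time_s: 3.32
position: [0.4374, 0.3134, 0.126]
tcp_rot: [[0.003, 0.001, -1.0], [1.0, 0.0, 0.003], [0.0, -1.0, -0.001]]
force: [-0.5, 1.4, -0.8]
opening: 0.632
```

Request:
jog_arm --steps '[{"fingers":30,"delta_pos":[0,0,0],"turn":0},{"fingers":30,"delta_pos":[0,0,5],"turn":0},{"fingers":30,"delta_pos":[0,0,18],"turn":0},{"fingers":30,"delta_pos":[0,0,40],"turn":0},{"fingers":30,"delta_pos":[0,0,65],"turn":0},{"fingers":30,"delta_pos":[0,0,95],"turn":0},{"fingers":30,"delta_pos":[0,0,125],"turn":0},{"fingers":30,"delta_pos":[0,0,150],"turn":0},{"fingers":30,"delta_pos":[0,0,160],"turn":0},{"fingers":30,"delta_pos":[0,0,160],"turn":0},{"fingers":30,"delta_pos":[0,0,160],"turn":0}]'

```text
time_s: 4.23
position: [0.4367, 0.313, 0.2849]
tcp_rot: [[0.003, -0.001, -1.0], [1.0, -0.0, 0.003], [-0.0, -1.0, 0.001]]
force: [-0.3, -1.1, -2.0]
opening: 0.53
```

```bash
python3 - <<'E'
from h import *
s=read_state(); print(s["time_s"],s["position"],s["force"])
a=capture("scene")[20:280,300:560]; cv2.imwrite("pics/s2.png",cv2.resize(a[:,:,::-1],None,fx=2,fy=2))
E
```

```text
4.2333 [0.43672285 0.31300078 0.28488368] [-0.27128516 -1.07445809 -2.01001985]
```

View pics/s2.png

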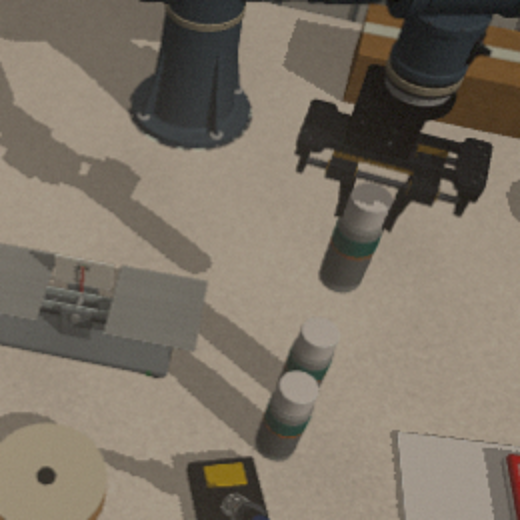

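```bash
cat >> h.py <<'E'
def fitz(n,mask,x,y):
    zs=np.arange(-.02,.4,.001); v=[(cyl(n,x,y,z)&mask).sum()/(cyl(n,x,y,z)|mask).sum() for z in zs]; i=int(np.argmax(v)); return zs[i],v[i]
E
python3 - <<'E'
from h import *
for cm in("scene",):
  for d in trace("can_c_centre",cm): print(d["confidence"],d["mask"].sum(),fitz(cm,d["mask"],.4367,.313))
print(read_state()["time_s"])
E
```

```text
0.86 1214 (np.float64(0.15900000000000017), np.float64(0.9322033898305084))
4.3333
```

Request:
jog_arm --steps '[{"fingers":30,"delta_pos":[4,-15,0],"turn":0},{"fingers":30,"delta_pos":[11,-43,0],"turn":0},{"fingers":30,"delta_pos":[20,-78,0],"turn":0},{"fingers":30,"delta_pos":[30,-114,0],"turn":0},{"fingers":30,"delta_pos":[39,-150,0],"turn":0},{"fingers":30,"delta_pos":[48,-186,0],"turn":0},{"fingers":30,"delta_pos":[58,-222,0],"turn":0},{"fingers":30,"delta_pos":[67,-258,0],"turn":0},{"fingers":30,"delta_pos":[77,-294,0],"turn":0},{"fingers":30,"delta_pos":[86,-330,0],"turn":0},{"fingers":30,"delta_pos":[95,-364,0],"turn":0},{"fingers":30,"delta_pos":[102,-391,0],"turn":0},{"fingers":30,"delta_pos":[106,-406,0],"turn":0},{"fingers":30,"delta_pos":[108,-414,0],"turn":0},{"fingers":30,"delta_pos":[108,-414,0],"turn":0},{"fingers":30,"delta_pos":[108,-414,0],"turn":0}]'

```text
time_s: 5.67
position: [0.5445, -0.0994, 0.2846]
tcp_rot: [[0.003, -0.002, -1.0], [1.0, 0.002, 0.003], [0.002, -1.0, 0.003]]
force: [-0.2, 0.5, -2.0]
opening: 0.534
```

```bash
python3 - <<'E'
from h import *
s=read_state(); print(s["time_s"],s["position"],s["force"])
im=capture("scene")
a=im[20:280,180:480]; cv2.imwrite("pics/s3.png",cv2.resize(a[:,:,::-1],None,fx=2,fy=2))
for d in trace("can_c_centre","scene"): print(d["confidence"],d["mask"].sum(),fitz("scene",d["mask"],*s["position"][:2]))
for d in tip_of("pan_right_top","scene"): print(d)
E
```

```text
5.6667 [ 0.54448322 -0.09943732  0.28458975] [-0.16834607  0.52307607 -2.00162517]
0.67 927 (np.float64(0.15800000000000017), np.float64(0.7770154373927959))
{'position': [0.5447, -0.1046, 0.0916], 'confidence': 0.8}
{'position': [0.773, 0.0558, 0.002], 'confidence': 0.24}
```

View pics/s3.png

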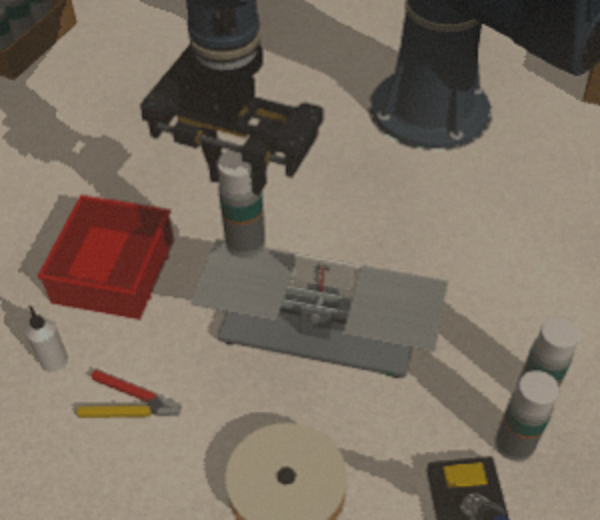

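Request:
jog_arm --steps '[{"fingers":30,"delta_pos":[0,-1,-8],"turn":0},{"fingers":30,"delta_pos":[0,-1,-24],"turn":0},{"fingers":30,"delta_pos":[0,-1,-42],"turn":0},{"fingers":30,"delta_pos":[0,-1,-54],"turn":0},{"fingers":30,"delta_pos":[0,-1,-60],"turn":0},{"fingers":30,"delta_pos":[0,-1,-63],"turn":0},{"fingers":30,"delta_pos":[0,-1,-65],"turn":0},{"fingers":30,"delta_pos":[0,-1,-67],"turn":0},{"fingers":30,"delta_pos":[0,-1,-69],"turn":0},{"fingers":30,"delta_pos":[0,-1,-71],"turn":0},{"fingers":30,"delta_pos":[0,-1,-73],"turn":0},{"fingers":30,"delta_pos":[0,-1,-75],"turn":0},{"fingers":30,"delta_pos":[0,-1,-77],"turn":0},{"fingers":30,"delta_pos":[0,-1,-78],"turn":0},{"fingers":30,"delta_pos":[0,-1,-79],"turn":0},{"fingers":30,"delta_pos":[0,-1,-79],"turn":0}]'

```text
time_s: 7.15
position: [0.5452, -0.1017, 0.2063]
tcp_rot: [[0.003, -0.0, -1.0], [1.0, 0.0, 0.003], [0.0, -1.0, 0.0]]
force: [0.6, -0.2, -1.0]
opening: 0.532
```

Request:
jog_arm --steps '[{"fingers":30,"delta_pos":[0,0,-1],"turn":0},{"fingers":30,"delta_pos":[0,0,-1],"turn":0},{"fingers":30,"delta_pos":[0,0,-1],"turn":0}]'

```text
time_s: 7.4
position: [0.5453, -0.1017, 0.2055]
tcp_rot: [[0.003, -0.0, -1.0], [1.0, 0.0, 0.003], [0.0, -1.0, 0.0]]
force: [0.1, 0.7, -1.6]
opening: 0.532
```

```bash
python3 - <<'E'
from h import *
s=read_state(); print(s["time_s"],s["position"],s["force"])
im=capture("scene")
a=im[80:230,230:430]; cv2.imwrite("pics/s4.png",cv2.resize(a[:,:,::-1],None,fx=4,fy=4))
for d in tip_of("pan_left_top","scene"): print(d)
E
```

```text
7.4 [ 0.54525838 -0.10171463  0.2055129 ] [ 0.07813146  0.72169286 -1.62957437]
{'position': [0.5165, 0.1039, 0.1015], 'confidence': 0.73}
{'position': [0.721, -0.3223, -0.0026], 'confidence': 0.54}
```

View pics/s4.png

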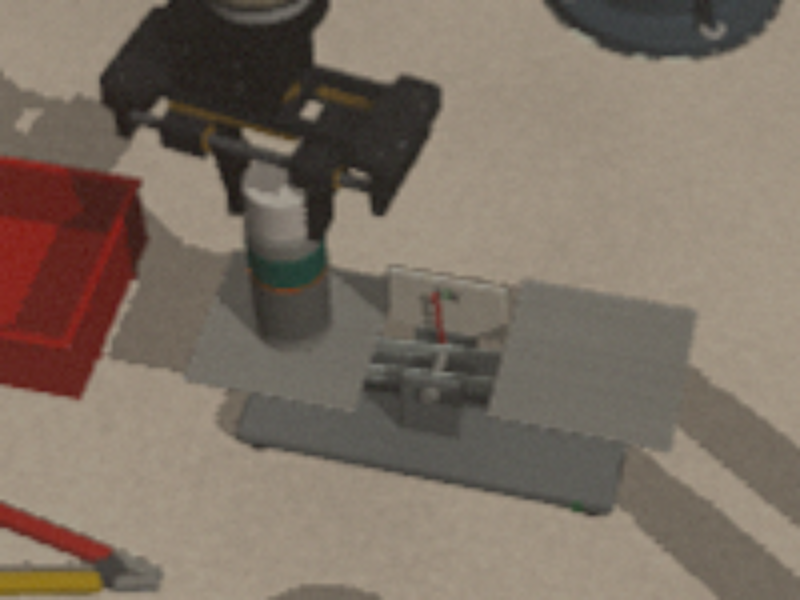

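The can at (290,320) in the crop stands on the right pan, and that side has tipped down near its stop. I'll ease down to the stop.

Request:
jog_arm --steps '[{"fingers":30,"delta_pos":[0,0,-1],"turn":0},{"fingers":30,"delta_pos":[0,0,-1],"turn":0},{"fingers":30,"delta_pos":[0,0,-2],"turn":0},{"fingers":30,"delta_pos":[0,0,-2],"turn":0},{"fingers":30,"delta_pos":[0,0,-2],"turn":0}]'

```text
time_s: 7.92
position: [0.5456, -0.1017, 0.2041]
tcp_rot: [[0.003, 0.001, -1.0], [1.0, -0.0, 0.003], [-0.0, -1.0, -0.001]]
force: [-0.4, 0.8, 4.2]
opening: 0.537
```

Request:
jog_arm --steps '[{"fingers":100,"delta_pos":[0,0,0],"turn":0},{"fingers":100,"delta_pos":[0,0,0],"turn":0},{"fingers":100,"delta_pos":[0,0,0],"turn":0},{"fingers":100,"delta_pos":[0,0,0],"turn":0},{"fingers":100,"delta_pos":[0,0,0],"turn":0},{"fingers":100,"delta_pos":[0,0,5],"turn":0},{"fingers":100,"delta_pos":[0,0,20],"turn":0},{"fingers":100,"delta_pos":[0,0,45],"turn":0},{"fingers":100,"delta_pos":[0,0,75],"turn":0},{"fingers":100,"delta_pos":[0,0,95],"turn":0},{"fingers":100,"delta_pos":[0,10,100],"turn":0},{"fingers":100,"delta_pos":[-3,40,100],"turn":0},{"fingers":100,"delta_pos":[-6,75,100],"turn":0},{"fingers":100,"delta_pos":[-9,112,95],"turn":0},{"fingers":100,"delta_pos":[-12,150,85],"turn":0},{"fingers":100,"delta_pos":[-14,190,75],"turn":0}]'

```text
time_s: 9.25
position: [0.5302, 0.0902, 0.2778]
tcp_rot: [[0.004, -0.001, -1.0], [1.0, 0.0, 0.004], [0.0, -1.0, 0.001]]
force: [0.7, -0.1, -0.4]
opening: 1.004
```

```bash
python3 - <<'E'
from h import *
s=read_state(); print(s["time_s"],s["position"],s["force"])
im=capture("scene")
a=im[80:230,230:430]; cv2.imwrite("pics/s5.png",cv2.resize(a[:,:,::-1],None,fx=4,fy=4))
for t in("pan_left_top","can_a_centre"):
  for d in tip_of(t,"scene"): print(d)
E
```

```text
9.25 [0.53023617 0.09019662 0.27783834] [ 0.73548175 -0.11864611 -0.35417651]
{'position': [0.5169, 0.101, 0.1046], 'confidence': 0.95}
{'position': [0.7345, -0.1607, 0.0009], 'confidence': 0.71}
{'position': [0.5274, 0.0005, 0.0], 'confidence': 0.16}
{'position': [0.5985, 0.31, 0.0685], 'confidence': 0.83}
```

View pics/s5.png

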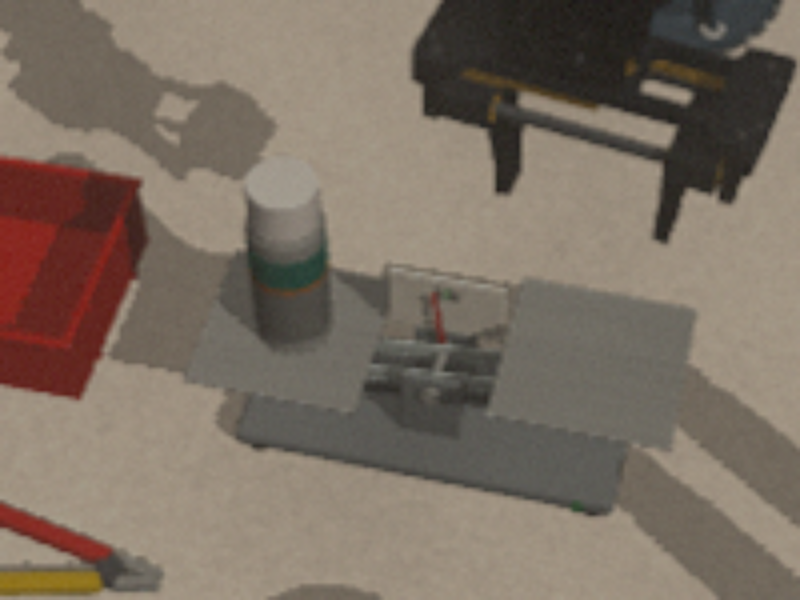

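Can C stands on the right pan with its cap at (283,185), and the beam is at its stop. Can B is next.

Request:
jog_arm --steps '[{"fingers":100,"delta_pos":[-2,25,-5],"turn":0},{"fingers":100,"delta_pos":[-5,60,-15],"turn":0},{"fingers":100,"delta_pos":[-8,98,-25],"turn":0},{"fingers":100,"delta_pos":[-11,136,-35],"turn":0},{"fingers":100,"delta_pos":[-14,172,-45],"turn":0},{"fingers":100,"delta_pos":[-16,202,-55],"turn":0},{"fingers":100,"delta_pos":[-17,219,-65],"turn":0},{"fingers":100,"delta_pos":[-17,224,-80],"turn":0},{"fingers":100,"delta_pos":[-17,224,-105],"turn":0},{"fingers":100,"delta_pos":[-17,224,-130],"turn":0},{"fingers":100,"delta_pos":[-17,224,-147],"turn":0},{"fingers":100,"delta_pos":[-17,224,-153],"turn":0},{"fingers":100,"delta_pos":[-17,224,-153],"turn":0}]'

```text
time_s: 10.48
position: [0.5136, 0.311, 0.1236]
tcp_rot: [[0.004, -0.004, -1.0], [1.0, -0.002, 0.004], [-0.002, -1.0, 0.004]]
force: [-0.6, 0.1, 0.4]
opening: 0.995
```

```bash
python3 - <<'E'
from h import *
s=read_state(); print(s["time_s"],s["position"],s["force"])
a=capture("scene")[120:280,360:560]; cv2.imwrite("pics/s6.png",cv2.resize(a[:,:,::-1],None,fx=3,fy=3))
E
```

```text
10.4833 [0.51360118 0.31100823 0.12363642] [-0.61253679  0.07325344  0.43937473]
```

View pics/s6.png

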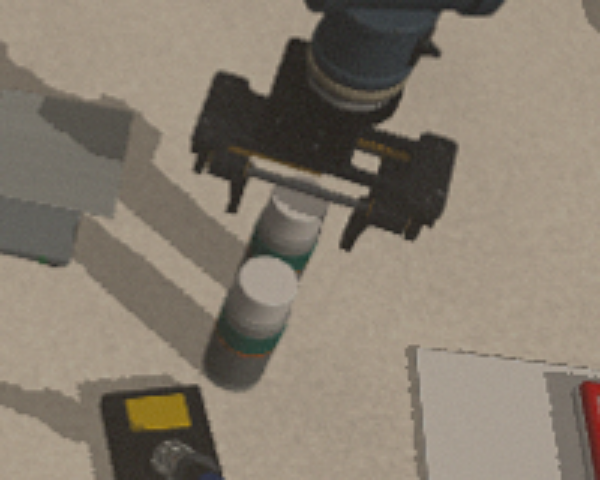

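Can B's cap, at (297,210) in the crop, is centred between the jaws. Now I'll close and lift.

Request:
jog_arm --steps '[{"fingers":30,"delta_pos":[0,0,0],"turn":0},{"fingers":30,"delta_pos":[0,0,0],"turn":0},{"fingers":30,"delta_pos":[0,0,0],"turn":0},{"fingers":30,"delta_pos":[0,0,0],"turn":0},{"fingers":30,"delta_pos":[0,0,0],"turn":0},{"fingers":30,"delta_pos":[0,0,0],"turn":0},{"fingers":30,"delta_pos":[0,0,0],"turn":0},{"fingers":30,"delta_pos":[0,0,0],"turn":0},{"fingers":30,"delta_pos":[0,0,0],"turn":0},{"fingers":30,"delta_pos":[0,0,5],"turn":0},{"fingers":30,"delta_pos":[0,0,18],"turn":0},{"fingers":30,"delta_pos":[0,0,40],"turn":0},{"fingers":30,"delta_pos":[0,0,65],"turn":0},{"fingers":30,"delta_pos":[0,0,95],"turn":0},{"fingers":30,"delta_pos":[0,0,125],"turn":0},{"fingers":30,"delta_pos":[0,0,150],"turn":0},{"fingers":30,"delta_pos":[0,0,160],"turn":0},{"fingers":30,"delta_pos":[0,0,160],"turn":0},{"fingers":30,"delta_pos":[0,0,160],"turn":0}]'

```text
time_s: 12.12
position: [0.5138, 0.3121, 0.2849]
tcp_rot: [[0.003, -0.001, -1.0], [1.0, -0.0, 0.003], [-0.0, -1.0, 0.001]]
force: [-0.4, -1.1, -1.9]
opening: 0.533
```

Request:
jog_arm --steps '[{"fingers":30,"delta_pos":[0,-15,0],"turn":0},{"fingers":30,"delta_pos":[0,-43,0],"turn":0},{"fingers":30,"delta_pos":[0,-78,0],"turn":0},{"fingers":30,"delta_pos":[0,-114,0],"turn":0},{"fingers":30,"delta_pos":[0,-150,0],"turn":0},{"fingers":30,"delta_pos":[0,-182,0],"turn":0},{"fingers":30,"delta_pos":[0,-201,0],"turn":0},{"fingers":30,"delta_pos":[0,-208,-5],"turn":0},{"fingers":30,"delta_pos":[0,-208,-18],"turn":0},{"fingers":30,"delta_pos":[0,-208,-32],"turn":0},{"fingers":30,"delta_pos":[0,-208,-41],"turn":0},{"fingers":30,"delta_pos":[0,-208,-46],"turn":0},{"fingers":30,"delta_pos":[0,-208,-49],"turn":0},{"fingers":30,"delta_pos":[0,-208,-51],"turn":0},{"fingers":30,"delta_pos":[0,-208,-53],"turn":0},{"fingers":30,"delta_pos":[0,-208,-55],"turn":0},{"fingers":30,"delta_pos":[0,-208,-57],"turn":0},{"fingers":30,"delta_pos":[0,-208,-59],"turn":0},{"fingers":30,"delta_pos":[0,-208,-60],"turn":0},{"fingers":30,"delta_pos":[0,-208,-60],"turn":0}]'

```text
time_s: 13.78
position: [0.5145, 0.1045, 0.2257]
tcp_rot: [[0.003, 0.001, -1.0], [1.0, 0.0, 0.003], [0.0, -1.0, -0.001]]
force: [0.1, 0.2, 1.2]
opening: 0.532
```

```bash
python3 - <<'E'
from h import *
s=read_state(); print(s["time_s"],s["position"],s["force"])
im=capture("scene")
a=im[80:230,230:430]; cv2.imwrite("pics/s7.png",cv2.resize(a[:,:,::-1],None,fx=4,fy=4))
for t in("pan_left_top","pan_right_top"):
  for d in tip_of(t,"scene"): print(d)
E
```

```text
13.7833 [0.51454041 0.10452389 0.22568205] [0.07678009 0.23790066 1.18779732]
{'position': [0.5154, 0.1022, 0.1008], 'confidence': 0.92}
{'position': [0.7349, -0.1591, -0.0013], 'confidence': 0.32}
```

View pics/s7.png

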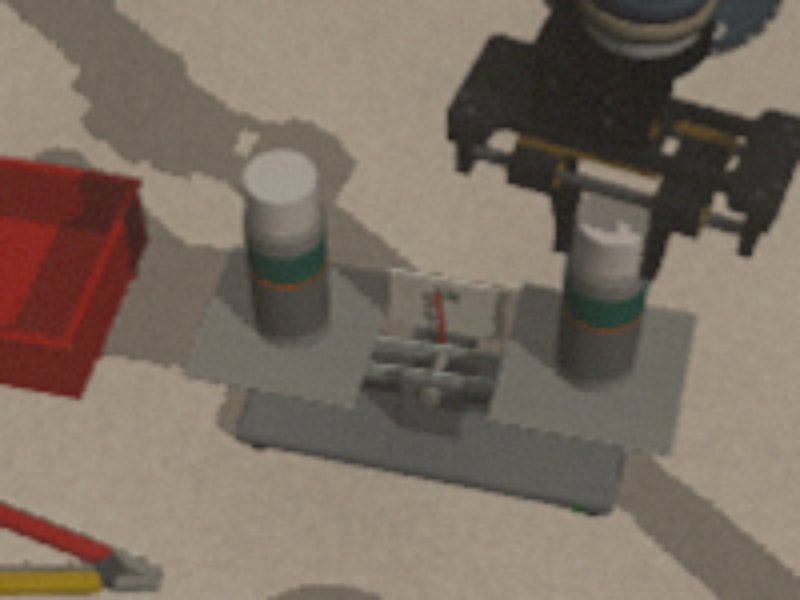

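The left can is on its pan and is lifting the right one. I'll go on to near level, then let go and rise.

Request:
jog_arm --steps '[{"fingers":30,"delta_pos":[0,0,-2],"turn":0},{"fingers":30,"delta_pos":[0,0,-4],"turn":0},{"fingers":30,"delta_pos":[0,0,-6],"turn":0},{"fingers":30,"delta_pos":[0,0,-6],"turn":0},{"fingers":30,"delta_pos":[0,0,-6],"turn":0},{"fingers":100,"delta_pos":[0,0,-6],"turn":0},{"fingers":100,"delta_pos":[0,0,-6],"turn":0},{"fingers":100,"delta_pos":[0,0,-6],"turn":0},{"fingers":100,"delta_pos":[0,0,-6],"turn":0},{"fingers":100,"delta_pos":[0,0,-6],"turn":0},{"fingers":100,"delta_pos":[0,0,-2],"turn":0},{"fingers":100,"delta_pos":[0,0,12],"turn":0},{"fingers":100,"delta_pos":[0,0,35],"turn":0},{"fingers":100,"delta_pos":[0,0,60],"turn":0},{"fingers":100,"delta_pos":[0,0,75],"turn":0},{"fingers":100,"delta_pos":[0,0,80],"turn":0},{"fingers":100,"delta_pos":[0,0,80],"turn":0},{"fingers":100,"delta_pos":[0,0,80],"turn":0},{"fingers":100,"delta_pos":[0,0,80],"turn":0},{"fingers":100,"delta_pos":[0,0,80],"turn":0}]'

```text
time_s: 15.6
position: [0.5135, 0.1043, 0.3042]
tcp_rot: [[0.003, -0.003, -1.0], [1.0, -0.0, 0.003], [-0.0, -1.0, 0.003]]
force: [-0.3, -0.5, -0.1]
opening: 0.996
```

Request:
jog_arm --steps '[{"fingers":100,"delta_pos":[0,0,0],"turn":0},{"fingers":100,"delta_pos":[0,0,0],"turn":0},{"fingers":100,"delta_pos":[0,0,0],"turn":0},{"fingers":100,"delta_pos":[0,0,0],"turn":0},{"fingers":100,"delta_pos":[0,0,0],"turn":0},{"fingers":100,"delta_pos":[0,0,0],"turn":0},{"fingers":100,"delta_pos":[0,0,0],"turn":0},{"fingers":100,"delta_pos":[0,0,0],"turn":0},{"fingers":100,"delta_pos":[0,0,0],"turn":0},{"fingers":100,"delta_pos":[0,0,0],"turn":0},{"fingers":100,"delta_pos":[0,0,0],"turn":0},{"fingers":100,"delta_pos":[0,0,0],"turn":0}]'

```text
time_s: 16.6
position: [0.5143, 0.1043, 0.3056]
tcp_rot: [[0.003, 0.0, -1.0], [1.0, -0.0, 0.003], [-0.0, -1.0, -0.0]]
force: [-0.3, -0.4, 0.1]
opening: 1.001
```

```bash
python3 - <<'E'
from h import *
s=read_state(); print(s["time_s"],s["position"],s["force"])
im=capture("scene")
a=im[80:230,230:430]; cv2.imwrite("pics/s8.png",cv2.resize(a[:,:,::-1],None,fx=4,fy=4))
for t in("pan_left_top","pan_right_top","can_a_centre","can_b_centre"):
  for d in tip_of(t,"scene"): print(t,d)
E
```

```text
16.6 [0.51433429 0.1042883  0.3055528 ] [-0.30456482 -0.42683285  0.13947306]
pan_left_top {'position': [0.5157, 0.1027, 0.103], 'confidence': 0.97}
pan_right_top {'position': [0.5457, -0.1027, 0.0775], 'confidence': 0.73}
can_a_centre {'position': [0.5973, 0.3082, 0.0682], 'confidence': 0.82}
can_b_centre {'position': [0.5143, 0.106, 0.1719], 'confidence': 0.96}
```

View pics/s8.png

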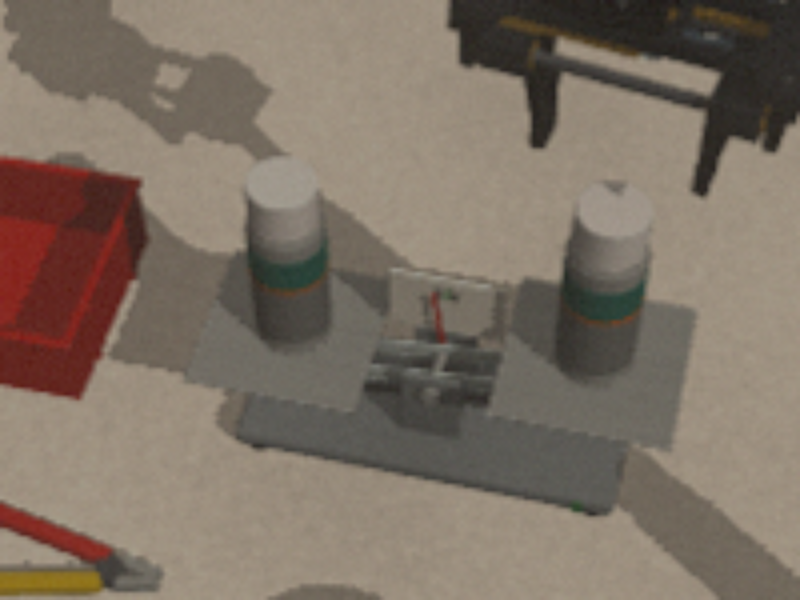

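The left pan is at about 0.105 and the right at about 0.078, so the beam is on its + stop. The pan corners match the earlier at-stop frame. Can B, on the left, is the used one, so I'll pick it up.

Request:
jog_arm --steps '[{"fingers":100,"delta_pos":[0,1,-10],"turn":0},{"fingers":100,"delta_pos":[0,1,-30],"turn":0},{"fingers":100,"delta_pos":[0,1,-52],"turn":0},{"fingers":100,"delta_pos":[0,1,-68],"turn":0},{"fingers":100,"delta_pos":[0,1,-74],"turn":0},{"fingers":100,"delta_pos":[0,1,-74],"turn":0},{"fingers":30,"delta_pos":[0,1,-74],"turn":0},{"fingers":30,"delta_pos":[0,1,-74],"turn":0},{"fingers":30,"delta_pos":[0,1,-74],"turn":0},{"fingers":30,"delta_pos":[0,1,-74],"turn":0},{"fingers":30,"delta_pos":[0,1,-74],"turn":0},{"fingers":30,"delta_pos":[0,1,-74],"turn":0},{"fingers":30,"delta_pos":[0,1,-74],"turn":0},{"fingers":30,"delta_pos":[0,1,-74],"turn":0},{"fingers":30,"delta_pos":[0,1,-74],"turn":0},{"fingers":30,"delta_pos":[0,1,-74],"turn":0}]'

```text
time_s: 18.18
position: [0.5144, 0.1052, 0.2316]
tcp_rot: [[0.003, 0.0, -1.0], [1.0, -0.0, 0.003], [-0.0, -1.0, -0.0]]
force: [-0.7, -0.8, 0.2]
opening: 0.535
```

Request:
jog_arm --steps '[{"fingers":30,"delta_pos":[0,0,3],"turn":0},{"fingers":30,"delta_pos":[0,0,12],"turn":0},{"fingers":30,"delta_pos":[0,0,30],"turn":0},{"fingers":30,"delta_pos":[0,0,55],"turn":0},{"fingers":30,"delta_pos":[0,0,85],"turn":0},{"fingers":30,"delta_pos":[0,0,115],"turn":0},{"fingers":30,"delta_pos":[0,0,138],"turn":0},{"fingers":30,"delta_pos":[0,0,148],"turn":0},{"fingers":30,"delta_pos":[0,0,150],"turn":0},{"fingers":30,"delta_pos":[0,0,150],"turn":0}]'

```text
time_s: 19.02
position: [0.514, 0.1053, 0.3815]
tcp_rot: [[0.003, 0.0, -1.0], [1.0, 0.0, 0.003], [0.0, -1.0, -0.0]]
force: [0.5, 0.1, -2.5]
opening: 0.528
```

```bash
python3 - <<'E'
from h import *
s=read_state(); print(s["time_s"],s["position"],s["force"])
im=capture("scene")
a=im[20:280,180:480]; cv2.imwrite("pics/s9.png",cv2.resize(a[:,:,::-1],None,fx=2,fy=2))
for t in("bin_floor",):
  capture("top")
  for c in("scene","top"):
   for d in tip_of(t,c)[:1]: print(t,d)
E
```

```text
19.0167 [0.51399904 0.10534129 0.38153131] [ 0.45439726  0.09953383 -2.52961152]
bin_floor {'position': [0.5454, -0.3309, 0.0036], 'confidence': 0.56}
bin_floor {'position': [0.5436, -0.3345, 0.0041], 'confidence': 0.94}
```

View pics/s9.png

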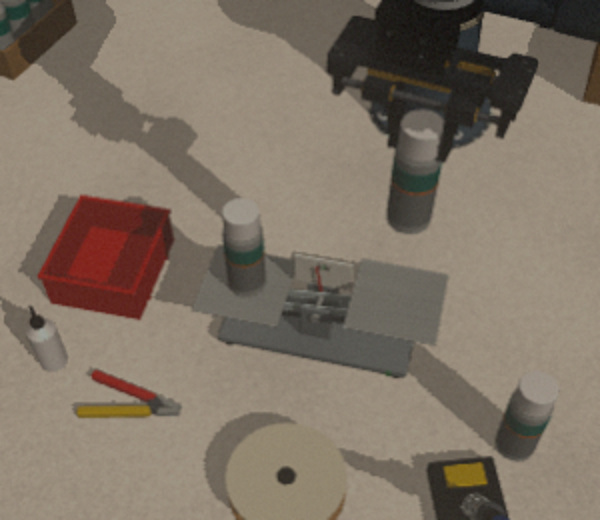

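Request:
jog_arm --steps '[{"fingers":30,"delta_pos":[1,-15,0],"turn":0},{"fingers":30,"delta_pos":[3,-43,0],"turn":0},{"fingers":30,"delta_pos":[5,-78,0],"turn":0},{"fingers":30,"delta_pos":[8,-114,0],"turn":0},{"fingers":30,"delta_pos":[10,-150,0],"turn":0},{"fingers":30,"delta_pos":[13,-186,0],"turn":0},{"fingers":30,"delta_pos":[15,-222,0],"turn":0},{"fingers":30,"delta_pos":[18,-258,0],"turn":0},{"fingers":30,"delta_pos":[20,-294,0],"turn":0},{"fingers":30,"delta_pos":[23,-330,0],"turn":0},{"fingers":30,"delta_pos":[25,-366,0],"turn":0},{"fingers":30,"delta_pos":[28,-400,0],"turn":0},{"fingers":30,"delta_pos":[30,-424,0],"turn":0},{"fingers":30,"delta_pos":[30,-436,-8],"turn":0},{"fingers":30,"delta_pos":[30,-437,-30],"turn":0},{"fingers":30,"delta_pos":[30,-437,-60],"turn":0},{"fingers":30,"delta_pos":[30,-437,-90],"turn":0},{"fingers":30,"delta_pos":[30,-437,-112],"turn":0},{"fingers":30,"delta_pos":[30,-437,-120],"turn":0},{"fingers":30,"delta_pos":[30,-437,-120],"turn":0}]'

```text
time_s: 20.88
position: [0.5427, -0.3295, 0.2577]
tcp_rot: [[0.003, -0.006, -1.0], [1.0, 0.006, 0.003], [0.006, -1.0, 0.006]]
force: [0.2, -0.5, -0.7]
opening: 0.536
```

```bash
python3 - <<'E'
from h import *
s=read_state(); print(s["time_s"],s["position"],s["force"])
im=capture("scene")
a=im[20:280,180:480]; cv2.imwrite("pics/s10.png",cv2.resize(a[:,:,::-1],None,fx=2,fy=2))
for d in trace("can_b_centre","scene"): print(d["confidence"],d["mask"].sum(),fitz("scene",d["mask"],*s["position"][:2]))
E
```

```text
20.8833 [ 0.54271452 -0.32953389  0.25771583] [ 0.15281481 -0.49234267 -0.68902607]
0.76 817 (np.float64(0.12300000000000012), np.float64(0.7343311506080449))
0.6 607 (np.float64(-0.02), np.float64(0.0))
0.36 2937 (np.float64(-0.02), np.float64(0.0))
```

View pics/s10.png

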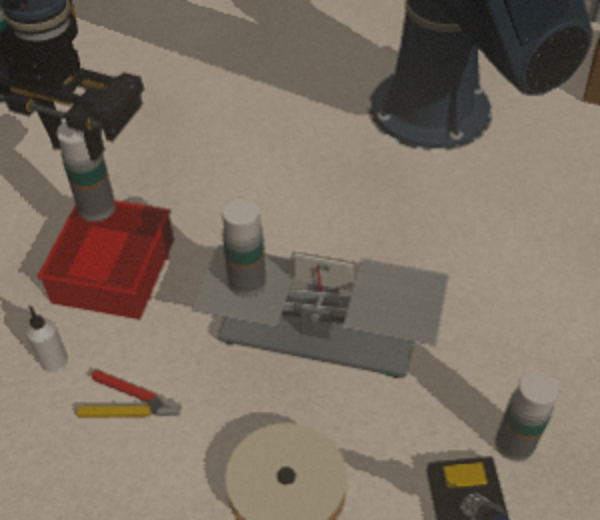

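Request:
jog_arm --steps '[{"fingers":30,"delta_pos":[0,0,-10],"turn":0},{"fingers":30,"delta_pos":[0,0,-32],"turn":0},{"fingers":30,"delta_pos":[0,0,-60],"turn":0},{"fingers":30,"delta_pos":[0,0,-86],"turn":0},{"fingers":30,"delta_pos":[0,0,-106],"turn":0},{"fingers":30,"delta_pos":[0,0,-118],"turn":0},{"fingers":30,"delta_pos":[0,0,-123],"turn":0},{"fingers":30,"delta_pos":[0,0,-126],"turn":0},{"fingers":30,"delta_pos":[0,0,-128],"turn":0},{"fingers":30,"delta_pos":[0,0,-129],"turn":0},{"fingers":30,"delta_pos":[0,0,-130],"turn":0},{"fingers":30,"delta_pos":[0,0,-131],"turn":0},{"fingers":30,"delta_pos":[0,0,-131],"turn":0},{"fingers":30,"delta_pos":[0,0,-131],"turn":0}]'

```text
time_s: 22.15
position: [0.5445, -0.3318, 0.131]
tcp_rot: [[0.003, 0.001, -1.0], [1.0, -0.0, 0.003], [-0.0, -1.0, -0.001]]
force: [-0.4, -0.6, -1.9]
opening: 0.534
```

Request:
jog_arm --steps '[{"fingers":30,"delta_pos":[0,0,-1],"turn":0},{"fingers":30,"delta_pos":[0,0,-1],"turn":0}]'

```text
time_s: 22.32
position: [0.5448, -0.332, 0.1304]
tcp_rot: [[0.003, 0.001, -1.0], [1.0, -0.001, 0.003], [-0.001, -1.0, -0.001]]
force: [0.5, 0.9, 2.0]
opening: 0.534
```

Request:
jog_arm --steps '[{"fingers":30,"delta_pos":[0,0,-0.5],"turn":0},{"fingers":30,"delta_pos":[0,0,-0.5],"turn":0}]'

```text
time_s: 22.48
position: [0.5449, -0.3321, 0.1304]
tcp_rot: [[0.003, 0.001, -1.0], [1.0, -0.001, 0.003], [-0.001, -1.0, -0.001]]
force: [-0.2, 0.7, 6.4]
opening: 0.53
```

Request:
jog_arm --steps '[{"fingers":100,"delta_pos":[0,0,0],"turn":0},{"fingers":100,"delta_pos":[0,0,0],"turn":0},{"fingers":100,"delta_pos":[0,0,0],"turn":0},{"fingers":100,"delta_pos":[0,0,0],"turn":0},{"fingers":100,"delta_pos":[0,0,0],"turn":0},{"fingers":100,"delta_pos":[0,0,0],"turn":0},{"fingers":100,"delta_pos":[0,0,5],"turn":0},{"fingers":100,"delta_pos":[0,0,20],"turn":0},{"fingers":100,"delta_pos":[0,0,45],"turn":0},{"fingers":100,"delta_pos":[0,0,75],"turn":0},{"fingers":100,"delta_pos":[0,0,105],"turn":0},{"fingers":100,"delta_pos":[-30,0,125],"turn":0},{"fingers":100,"delta_pos":[-65,0,130],"turn":0},{"fingers":100,"delta_pos":[-80,0,130],"turn":0},{"fingers":100,"delta_pos":[-80,0,130],"turn":0},{"fingers":100,"delta_pos":[-80,0,130],"turn":0}]'

```text
time_s: 23.82
position: [0.4641, -0.3319, 0.2598]
tcp_rot: [[0.004, 0.001, -1.0], [1.0, -0.001, 0.004], [-0.001, -1.0, -0.001]]
force: [0.2, -0.7, 0.1]
opening: 0.998
```

```bash
python3 - <<'E'
from h import *
s=read_state(); print(s["time_s"],s["position"],s["force"])
im=capture("scene"); capture("top")
a=im[20:320,180:500]; cv2.imwrite("pics/s11.png",cv2.resize(a[:,:,::-1],None,fx=2,fy=2))
for t in("can_a_centre","can_b_centre","can_c_centre","reel","glue_bottle","cutters","iron_stand"):
  for c in ("scene","top"):
    for d in tip_of(t,c)[:3]: print(t,c,d)
E
```

```text
23.8167 [ 0.46410607 -0.33191477  0.25980539] [ 0.23309225 -0.70739633  0.11948212]
can_a_centre scene {'position': [0.5954, 0.3108, 0.0695], 'confidence': 0.56}
can_a_centre top {'position': [0.5975, 0.3048, 0.0669], 'confidence': 0.93}
can_b_centre scene {'position': [0.5401, -0.3331, 0.0748], 'confidence': 0.91}
can_c_centre scene {'position': [0.5499, -0.1043, 0.1468], 'confidence': 0.89}
can_c_centre top {'position': [0.5426, -0.105, 0.1462], 'confidence': 0.96}
reel scene {'position': [0.7715, 0.0519, -0.0014], 'confidence': 0.56}
reel top {'position': [0.771, 0.061, 0.0021], 'confidence': 0.7}
glue_bottle scene {'position': [0.7188, -0.3193, -0.0015], 'confidence': 0.79}
glue_bottle scene {'position': [0.549, -0.1029, 0.0784], 'confidence': 0.27}
glue_bottle top {'position': [0.7177, -0.3205, 0.0005], 'confidence': 0.51}
cutters scene {'position': [0.7353, -0.1592, 0.0015], 'confidence': 0.88}
cutters top {'position': [0.7361, -0.1612, -0.0032], 'confidence': 0.89}
iron_stand scene {'position': [0.7202, 0.2814, 0.0014], 'confidence': 0.56}
iron_stand scene {'position': [0.5333, 0.0019, -0.0023], 'confidence': 0.5}
iron_stand top {'position': [0.7125, 0.2765, 0.0004], 'confidence': 0.68}
```

View pics/s11.png

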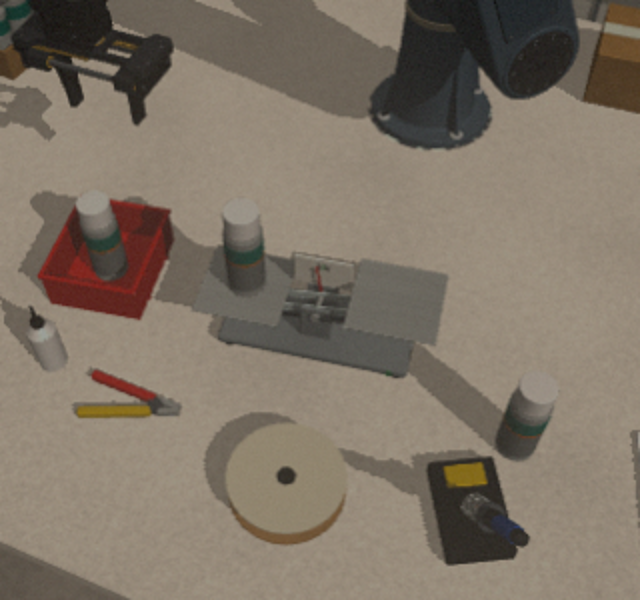

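The picture shows the used can upright in the bin at about (105,240). One new can is upright on the right pan at (243,245), and the other is untouched on the bench at (527,415). The other objects haven't moved and the gripper is clear, so I'll hand in.

```bash
python3 -c "
from rig import *
print(hand_in())"
```

```text
the job is handed in; nothing more can be done
None
```

The used can was can B, and it now stands upright in the red bin. I handed the job in at about 24 s of the 67 s allowed.

- **Weighing:** I stood can C on the right pan and can B on the left, let go and let the beam settle. The left pan stayed up at its stop (measured about 103 mm against 77.5 mm for the right), so B was the lighter.
- **Final state:** Can C stands upright on the right pan and can A is untouched on the bench. The reel, glue bottle, cutters and iron stand all read within a few millimetres of where they started. The gripper is open and clear of everything.
- **Contact forces:** The highest readings were about 4 N setting can C down on its pan and about 6 N setting can B down in the bin.
- **Disagreements and gaps:**
  - The wrist force while holding the cans was too noisy to tell their weights apart. It read about −2.0 N for can C, −1.9 N and −2.5 N for can B lifted, and −0.7 N during B's move. I relied on the balance alone.
  - The top camera did not report the can in the bin. The scene camera showed it upright, with its centre at 75 mm against an expected 74 mm.

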